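# Set the rotary specimen stage and clamp it

### The arm

A 6-joint arm with a two-finger parallel gripper is mounted at the origin on a cart in front of the work surface, level with it; the furniture and walls round the work are solid. World frame = base frame: x ahead of the robot, y to its left, z up, the work surface at z = 0. Lengths are in mm, angles in rad, forces in N, time in s.
With the tool pointing down it reaches from about 350 to 775 mm from the base axis. Payload 7.3 kg.
Tool frame: the origin (TCP) lies at the very end of the fingers, on their centre line; the grasp point (between the pads) lies 19 mm behind it; z points along the fingers, y is the line along which they close (so a half turn about z gives the same grasp; the last joint's range is limited). The gripper opens to 92 mm and grips with 3 to 60 N. Pads are 19 mm wide; open, the fingers measure 130 mm over their backs; the gripper's body (75 mm by 190 mm) begins 47 mm behind the grasp point.
Start: joints at [-0.146, 0.342, 1.524, -0, 1.275, -0.146], TCP at [525.019, 0.019, 226.741] pointing down, gripper open.
Joint ranges: [-2.53, 2.53], [-0.77, 2.02], [0.04, 2.7], [-1, 4.14], [0.28, 2.66], [-3.11, 3.11]. Speed limits (rad/s): [2.57, 2.57, 3.14, 3.14, 3.14, 3.14].

### API

Orientations are given as [roll, pitch, yaw] about the fixed x, y, z axes, in that order (R = Rz(yaw) Ry(pitch) Rx(roll)).
In Python, from plant import * gives the robot as it stands.
- The arm moves only by the tool arm_command, never from a script. Its arguments are lists of equal length, an entry for each row: "gripper": the finger opening in mm, from 0 to 91.8; "dp": the shift along the tool's x, y, z in units of 25 mm (1.0 is 25 mm), a list of three; "twist": the turn about the tool's z in units of 5 degrees (1.0 is 5 degrees). A call has exactly 5 rows; each row shifts and turns the commanded pose from where the row before left it, along the tool's axes as they then stand; what a row does not reach is not made up. A row lasts 1/8 s, in which the tool goes at most 62.5 mm and 10.7 degrees, less where a joint would pass 70% of its speed; a pose out of reach is approached as far as the arm can. A call is refused whole if a number of a shift passes 1 or a number of a turn 1, either way. A call with a gripper value outside its range is refused whole. The fingers move at their own pace and stop on an object; the grip force is fixed at half the most. Time passes only in rows, so rows that do not move let the fingers close, or fill a call up. It gives the time, the measured TCP pose, the force, the opening and the grip force at its end, in the units of the state.
- get_obs(): the state, without advancing time (a new reading comes with each control period).
- capture(name): name is "scene" or "side" or "wrist"; returns the picture (420x560x3 uint8, red, green, blue); there is no depth.
- get_calibration(name): a dict with "mtx" (3x3 intrinsics, pixels), "position" and "attitude" of the camera in the world; the wrist camera has in their place "mount" (4x4, takes a point from camera to tool coordinates, whose origin is the TCP and whose axes are the flange's). Camera axes: x right, y down, z forward; pixel columns grow to the right and rows downward; lengths in mm; the calibration is good to about 2 mm. A picture is of the moment at which its call begins: read the wrist's pose just before it. get_calibration takes no time and is no camera call.
- close_job(): hands the job in; it is judged then, once.
The state is a dict: "time": time; "joint_positions": joint angles; "dq": joint speeds; "tau": joint torques, N m; "tool_pos": TCP position; "tcp_rot": TCP orientation; "contact_force": force on the tool from outside, world axes, zero at the start; "moment": the same for the moment, N m; "grip_width": finger opening in mm; "finger_force": force on a finger pad.
Only numpy, scipy, OpenCV 4.12 (cv2) and the standard library are available. Lean on these libraries where they do the work, as an engineer would, in place of code of your own. Each camera call takes 0.05 s, during which the arm holds its last target. There are 200 camera calls.

### The job

On the rotary specimen stage, gently push the upright finger post with a fingertip to turn the black dial, with the little dish riding on it, until the dial's white index mark lines up with the one long, broad line of the scale ring. Then push the clamp lever at the stage's side gently round to its stop. Only push: do not grip the post or the lever, do not lift or push the dish, do not turn the scale ring, and leave the things standing round the stage where they are.

Things in the scene. Friction and masses are not known exactly. Their poses are not given: they have to be found in the camera images.
- stage: the rotary specimen stage, fixed to the table: grey round base plate 184 mm across and 12 mm high, with an ear 40 mm wide on its own -y side that reaches 120 mm from the axis. Origin on the table at the turning axis of dial and scale ring; z up.
- index_mark (a point): outer tip of the dial's white index line with arrow head, 66 mm from the stage axis; turns with the dial. The dial can be turned either way, more than a full turn; friction holds it where it is left (about 2.5 N at the post moves it)
- target_line (a point): inner end of the target line, 66 mm from the stage axis, 20 mm above the table: the only long broad black line (4 mm wide, out to the ring's edge) of the scale ring; all other lines, 10 degrees apart, are short (6 mm) and thin. The aluminium ring shows from 65 to 84 mm radius, is set anew each time and is very stiff
- post (a point): centre of the top of the steel finger post on the dial: 12 mm in diameter (18 mm collar, 3 mm high, at its foot), 50 mm from the stage axis, diametrically across from the index mark, standing from 24 to 56 mm above the table
- lever_angle (a joint): angle of the clamp lever: 0 open (pointing away from the stage along its own -y), growing counter-clockwise from above, 1.4 rad at its stop; starts between 0 and 0.2. Friction holds it where it is left (about 2.5 N at the grip moves it)
- lever_grip (a point): middle of the black grip of the clamp lever, 42 mm from its pivot; grip 12 mm thick, 32 mm long, from 21 to 37 mm above the table; the lever ends 58 mm from the pivot. Below the grip, when open, is free table
- lever_pivot (a point): the clamp lever's upright hinge axis, 102 mm from the stage axis on the ear (boss 26 mm across, top about 40 mm above the table)
- dish: small open petri dish with samples, 55 mm across, 12 mm high, loose on the middle of the dial; origin at its underside centre. It rides round with the dial
- vial: bystander: vial with white cap, 23 mm across, 59 mm high, origin at its underside centre
- tape: bystander: roll of tape, 54 mm across, 19 mm high, origin at its underside centre
- dropper: bystander: brown dropper bottle with white cap, 27 mm across, 64 mm high, origin at its underside centre
- rubber: bystander: eraser, 22 x 42 x 13 mm, origin at its underside centre
- dial: the dial itself (black disc with index line and finger post): origin on the stage axis 12 mm above the table; 130 mm across, top 24 mm above the table; its x axis towards the index mark, z up
- clamp_lever: the whole clamp lever (steel boss and arm with black grip): origin on its pivot axis 22 mm above the table, its -y axis towards the grip, z up

How it is judged (in metres and radians):
On the way, in this order (a step that is already met when the one before it is completed fails the run):
1. the index mark stands at the long line, the dial is still, and the clamp lever is still open (horizontal distance between index_mark and target_line below 0.004 m and value of joint lever_angle below 0.5 rad and angular speed of dial below 0.05 rad/s), for 0.3 s.
2. the clamp lever is swung to its stop (value of joint lever_angle above 1.2 rad), for 0.2 s.
At the end, for the whole second after the job is handed in: the tip of the index mark is within 4 mm of the long line, the dial at rest; the clamp lever is within 0.2 rad of its stop; the scale ring has not turned (4 mm); the dish lies flat on the dial within 15 mm of where it was, and the bystanders are within 30 mm of where they were (horizontal distance between index_mark and target_line below 0.004 m and value of joint lever_angle above 1.2 rad and distance of target_line from where it was at the start of the episode below 0.004 m and angular speed of dial below 0.05 rad/s and distance of dish from where it was at the start of the episode below 0.015 m and angle between dish's own z axis and vertical below 0.1 rad and distance of each of vial, tape, dropper, rubber from where it was at the start of the episode below 0.03 m); the robot touches nothing.
It fails at once if the lever is gripped or rammed into its stop (over 35 N) (contact force between the fingers and clamp_lever above 35 N).
It fails at once if the dial or its post is gripped or pushed roughly (over 25 N) (contact force between the fingers and dial above 25 N).
It fails at once if the dish is lifted or pushed aside (15 mm) (distance of dish from where it was at the start of the episode above 0.015 m).
It fails at once if the scale ring is turned (distance of target_line from where it was at the start of the episode above 0.006 m).
It fails at once if a bystander is disturbed (30 mm) (distance of any of vial, tape, dropper, rubber from where it was at the start of the episode above 0.03 m).
It also fails if it takes over 72 s, if anything falls off the work surface, if the arm or the gripper's body presses on something with over 40 N, if the wrist force passes 120 N, or if a joint passes its speed limit or range.

## Working session

There is one attempt and no reset: what is moved stays moved. The work goes in short steps, Python scripts to look and compute and a tool call to move; the robot and the scene stay as the last step left them, time stands still between calls to the robot, and variables do not carry over. Pictures are saved under pics/ and viewed, at most 10 in all, crops included, and the job is handed in when it is done.

Besides the shell and the picture viewer there is one more tool, called after "Request:" by a JSON object that holds its "api" and its "payload", one argument or row to a line. arm_command: Moves the arm, as the interface text tells. Its arguments: {"type":"object","properties":{"gripper":{"type":"array"},"dp":{"type":"array"},"twist":{"type":"array"}},"required":["gripper","dp","twist"]}

```bash
mkdir -p pics; ls
python3 - <<'E'
from plant import *
import cv2,numpy as np
o=get_obs();print(o)
for n in ["scene","side","wrist"]:
    c=get_calibration(n);print(n,{k:np.round(v,4).tolist() for k,v in c.items() if not isinstance(v,str)})
    im=capture(n);cv2.imwrite(f"pics/{n}0.png",im[:,:,::-1])
E
```

```text
pics
{'time': 0.0, 'joint_positions': array([-1.45975411e-01,  3.42735392e-01,  1.52501966e+00,  8.83116419e-06,
        1.27541316e+00, -1.46024878e-01]), 'dq': array([-0.00095304,  0.00298816, -0.00028246,  0.00018129, -0.00065   ,
       -0.00092478]), 'tau': array([ 7.61924657e-04, -4.31245601e+01, -2.44219762e+01,  7.17750052e-02,
        5.59406646e-02, -1.04314388e-04]), 'tool_pos': array([5.24587058e+02, 9.85952239e-02, 2.26037477e+02]), 'tcp_rot': array([-3.14003509e+00, -2.37608441e-04,  1.57084303e+00]), 'contact_force': array([ 0.69699389,  0.67075521, -1.12697071]), 'moment': array([ 0.02326376,  0.00108696, -0.03146769]), 'finger_force': 0.0, 'grip_width': 91.79407297862983}
scene {'mtx': [[419.333, 0.0, 274.2534], [0.0, 419.333, 209.1324], [0.0, 0.0, 1.0]], 'position': [113.1019, 452.791, 575.3338], 'attitude': [-2.2253, 0.0152, -2.4075]}
side {'mtx': [[458.0457, 0.0, 279.5937], [0.0, 458.0457, 209.6486], [0.0, 0.0, 1.0]], 'position': [364.7267, 651.08, 539.1185], 'attitude': [-2.1581, 0.0032, -2.8971]}
wrist {'mtx': [[349.9445, 0.0, 282.6606], [0.0, 349.9445, 204.5034], [0.0, 0.0, 1.0]], 'mount': [[-0.0012, -0.9533, -0.3019, 84.3121], [1.0, -0.0009, -0.0009, -0.2777], [0.0006, -0.302, 0.9533, -158.7125], [0.0, 0.0, 0.0, 1.0]]}
```

View pics/scene0.png

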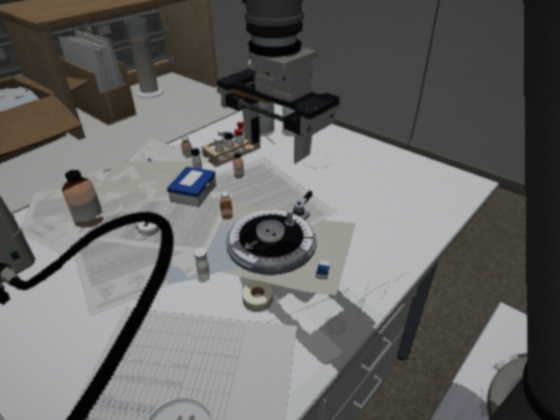

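View pics/wrist0.png

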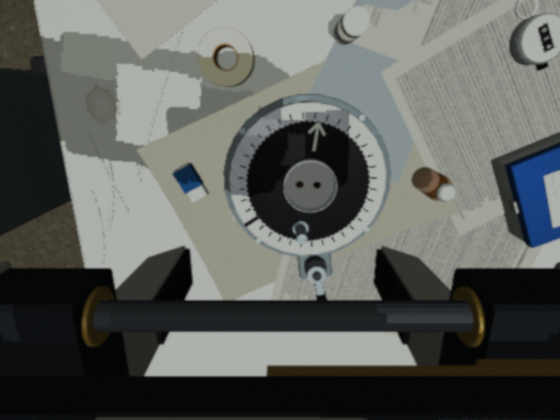

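View pics/side0.png

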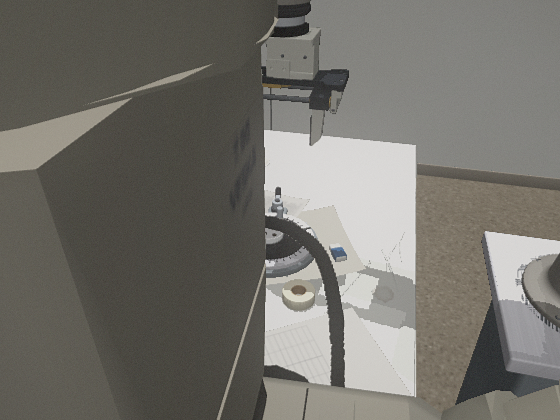

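The wrist view has image right as +x and up as +y. The dial centre is at about (308,183), the index tip at (318,123) and the post at (301,232). The lever points down from (316,275), and the long line looks to be near (250,222). Next I'll enlarge the crop and measure.

```bash
cat > h.py <<'E'
from plant import *
import cv2,numpy as np
from scipy.spatial.transform import Rotation as R
def T(name,o=None):
    c=get_calibration(name)
    if name=="wrist":
        r=R.from_euler('xyz',o["tcp_rot"]).as_matrix();m=np.array(c["mount"])
        return c["mtx"],r@m[:3,:3],r@m[:3,3]+o["tool_pos"]
    return c["mtx"],R.from_euler('xyz',c["attitude"]).as_matrix(),np.array(c["position"])
def ray(cam,px,z):
    K,r,p=cam
    d=r@np.linalg.inv(K)@np.array([px[0],px[1],1.])
    return p+d*(z-p[2])/d[2]
def proj(cam,P):
    K,r,p=cam
    q=K@r.T@(np.array(P,float)-p);return q[:2]/q[2]
def tri(c1,a,c2,b):
    A=[];B=[]
    for (K,r,p),x in((c1,a),(c2,b)):
        d=r@np.linalg.inv(K)@np.array([x[0],x[1],1.]);d/=np.linalg.norm(d)
        M=np.eye(3)-np.outer(d,d);A.append(M);B.append(M@p)
    return np.linalg.lstsq(np.vstack(A),np.hstack(B),rcond=None)[0]
def topdown(cam,im,z,x0,x1,y0,y1,s):
    # rectify plane z: px per mm s; image right=+x, up=+y
    w=[(x0,y1),(x1,y1),(x1,y0),(x0,y0)]
    a=np.float32([proj(cam,(x,y,z)) for x,y in w])
    W,H=int((x1-x0)*s),int((y1-y0)*s)
    return cv2.warpPerspective(im,cv2.getPerspectiveTransform(a,np.float32([(0,0),(W,0),(W,H),(0,H)])),(W,H),flags=cv2.INTER_CUBIC)
E
python3 - <<'E'
from h import *
o=get_obs();w=T("wrist",o);s=T("scene")
im=cv2.imread("pics/wrist0.png")
for n,p,z in [("dial",(308,183),24),("dish",(310,186),36),("idx",(318,123),24),("post",(301,228),56),("tgt",(256,218),20),("piv",(316,270),40),("vial",(353,20),50),("drop",(447,192),60),("tape",(226,55),19),("rub",(190,182),13)]:
    print(n,ray(w,p,z).round(1))
print("piv tri", tri(w,(316,270),s,(299,206)))
c=cv2.resize(im[85:310,215:415],None,fx=2.6,fy=2.6,interpolation=cv2.INTER_CUBIC);cv2.imwrite("pics/crop0.png",c)
E
```

```text
dial [550.8  -6.   24. ]
dish [552.   -6.2  36. ]
idx [559.5  56.2  24. ]
post [542.4 -44.6  56. ]
tgt [494.3 -46.8  20. ]
piv [ 560.4 -100.3   40. ]
vial [584.6 144.7  50. ]
drop [682.1  -6.   60. ]
tape [469.2 120.1  19. ]
rub [422.6  -7.5  13. ]
piv tri [ 559.9189148  -105.85032717   33.8515549 ]
```

View pics/crop0.png

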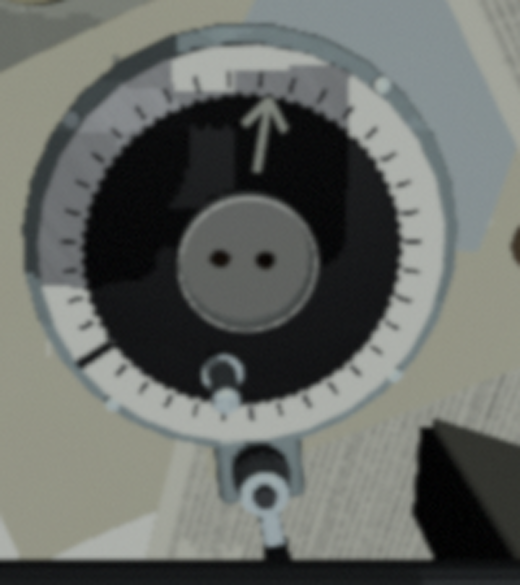

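Run:
```python
from h import *
o=get_obs();w=T("wrist",o);s=T("scene")
im=cv2.imread("pics/wrist0.png")
t=topdown(w,im,24,460,640,-110,100,4)
g=cv2.cvtColor(t,cv2.COLOR_BGR2GRAY)
c=max(cv2.findContours((g<45).astype(np.uint8),cv2.RETR_EXTERNAL,cv2.CHAIN_APPROX_NONE)[0],key=cv2.contourArea)
h=cv2.convexHull(c);e=cv2.fitEllipse(h);C=np.array([460+e[0][0]/4,100-e[0][1]/4]);print("dial",C,np.array(e[1])/4)
P=lambda u,v:(215+(u+.5)/2.6-.5,85+(v+.5)/2.6-.5)
for n,q,z in [("idx",(269,98),24),("post",(227,401),56),("collar",(222,370),27),("tgtin",(113,345),20),("tgtout",(80,365),20),("piv",(264,497),40)]:
    X=ray(w,P(*q),z)[:2]; d=X-C;print(n,X.round(1),np.hypot(*d).round(1),np.degrees(np.arctan2(d[1],d[0])).round(1))
sc=cv2.imread("pics/scene0.png");cv2.imwrite("pics/sc.png",cv2.resize(sc[180:290,205:345],None,fx=5,fy=5,interpolation=cv2.INTER_CUBIC))
```

```text
dial [546.26921082  -9.12307739] [126.34472656 141.35223389]
idx [559.7  56.8] 67.3 78.5
post [543.5 -56.5] 47.5 -93.3
collar [542.9 -54.8] 45.8 -94.2
tgtin [496.7 -46.1] 61.9 -143.3
tgtout [482.3 -55.2] 78.8 -144.2
piv [ 560.9 -107.6] 99.5 -81.6
```

View pics/sc.png

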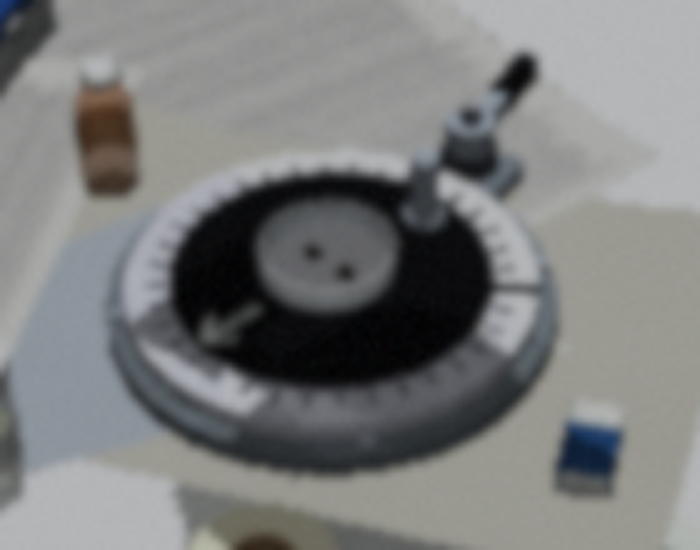

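The scene view shows the post top at crop (425,158), the boss top at (472,115), the grip end at (520,65) and the long line at (518,288). I'll use these to check heights across the two views.

Run:
```python
from h import *
o=get_obs();w=T("wrist",o);s=T("scene")
P=lambda u,v:(215+(u+.5)/2.6-.5,85+(v+.5)/2.6-.5)
S=lambda u,v:(205+(u+.5)/5-.5,180+(v+.5)/5-.5)
for n,a,b in [("post",(227,401),(425,158)),("piv",(264,497),(472,115)),("idx",(269,98),(203,342)),("tgtin",(113,345),(496,287)),("tgtout",(80,365),(538,289))]:
    print(n,tri(w,P(*a),s,S(*b)).round(1))
print("grip",ray(s,S(517,72),37).round(1))
```

```text
post [542.9 -56.5  58.1]
piv [ 560.  -107.3   42.6]
idx [558.7  56.3  27.2]
tgtin [496.4 -45.8  23.2]
tgtout [482.3 -54.5  24.4]
grip [ 569.7 -152.2   37. ]
```

Request:
{"api": "arm_command", "payload": {
  "gripper": [0, 0, 0, 0, 0],
  "dp": [
    [-0.42, -0.13, 0],
    [-0.42, -0.13, 0],
    [-0.42, -0.13, 0],
    [-0.42, -0.13, 0],
    [-0.4, -0.13, 0]
  ],
  "twist": [0, 0, 0, 0, 0]
}}

```text
time: 0.78
tool_pos: [508.5, -52.9, 226.8]
tcp_rot: [3.141, 0.0, 1.57]
contact_force: [0.6, -0.7, -0.4]
grip_width: 46.6
finger_force: 0.0
```

Request:
{"api": "arm_command", "payload": {
  "gripper": [0, 0, 0, 0, 0],
  "dp": [
    [0, 0, 0.3],
    [0, 0, 0.3],
    [0, 0, 0.3],
    [0, 0, 0.3],
    [0, 0, 0.3]
  ],
  "twist": [1, 1, 1, 1, 1]
}}

```text
time: 1.4
tool_pos: [508.7, -52.4, 189.0]
tcp_rot: [3.141, -0.0, 1.131]
contact_force: [-0.6, 0.7, -0.5]
grip_width: 1.1
finger_force: 0.0
```

Request:
{"api": "arm_command", "payload": {
  "gripper": [0, 0, 0, 0, 0],
  "dp": [
    [0, 0, 0.3],
    [0, 0, 0.3],
    [0, 0, 0.3],
    [0, 0, 0.3],
    [0, 0, 0.3]
  ],
  "twist": [1, 1, 1, 1, 1]
}}

```text
time: 2.02
tool_pos: [508.7, -52.4, 151.5]
tcp_rot: [3.141, -0.0, 0.695]
contact_force: [-0.0, 0.9, -0.4]
grip_width: 0.5
finger_force: 0.0
```

Request:
{"api": "arm_command", "payload": {
  "gripper": [0, 0, 0, 0, 0],
  "dp": [
    [0, 0, 0.3],
    [0, 0, 0.3],
    [0, 0, 0.3],
    [0, 0, 0.3],
    [0, 0, 0.3]
  ],
  "twist": [1, 1, 1, 1, 1]
}}

```text
time: 2.65
tool_pos: [508.7, -52.4, 114.1]
tcp_rot: [3.142, -0.0, 0.259]
contact_force: [0.1, 0.2, -0.3]
grip_width: 0.4
finger_force: 0.0
```

Request:
{"api": "arm_command", "payload": {
  "gripper": [0, 0, 0, 0, 0],
  "dp": [
    [0, 0, 0.3],
    [0, 0, 0.3],
    [0, 0, 0.3],
    [0, 0, 0.3],
    [0, 0, 0.3]
  ],
  "twist": [1, 1, 1, 1, 0.7]
}}

```text
time: 3.28
tool_pos: [508.8, -52.4, 76.6]
tcp_rot: [3.142, -0.0, -0.151]
contact_force: [-0.3, 0.0, -0.5]
grip_width: 0.8
finger_force: 0.0
```

Request:
{"api": "arm_command", "payload": {
  "gripper": [0, 0, 0, 0, 0],
  "dp": [
    [0, 0, 0.3],
    [0, 0, 0.3],
    [0, 0, 0.3],
    [0, 0, 0.25],
    [0, 0, 0.1]
  ],
  "twist": [0, 0, 0, 0, 0]
}}

```text
time: 3.9
tool_pos: [508.6, -51.9, 45.0]
tcp_rot: [-3.142, 0.001, -0.148]
contact_force: [-0.5, 1.0, 0.7]
grip_width: 0.5
finger_force: 0.0
```

Run:
```python
from h import *
o=get_obs();im=capture("wrist");w=T("wrist",o)
print(o["tool_pos"],o["tcp_rot"],o["contact_force"])
np.savez("pics/w1.npz",**{k:o[k] for k in("tool_pos","tcp_rot")})
cv2.imwrite("pics/w1.png",im[:,:,::-1])
for n,P in [("post",(543,-57,56)),("idx",(559,57,24)),("tgt",(496.5,-46,20)),("axis",(550.5,-8,24))]:print(n,proj(w,P).round())
```

```text
[508.61280968 -51.91539202  45.01973033] [-3.14152926e+00  5.07168455e-04 -1.48110943e-01] [-0.45246056  1.00731288  0.73100268]
post [287. 204.]
idx [ 70. 188.]
tgt [279. 264.]
axis [193. 186.]
```

View pics/w1.png

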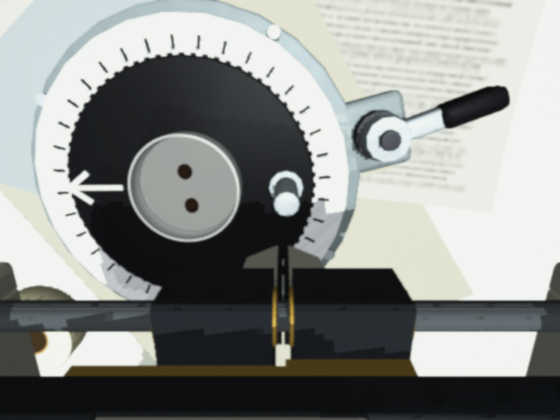

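The post top (286,203) and index tip (69,188) match the predictions. The lever boss top is at (389,138) and the grip runs from (445,117) to (505,96). Next I'll refine the axis, then push.

Run:
```python
from h import *
o=dict(np.load("pics/w1.npz"));w=T("wrist",o)
i=ray(w,(69,188),24)[:2];p=ray(w,(286,203),56)[:2];A=p+(i-p)*50/116
print(i,p,"axis",A,np.hypot(*(i-p)))
d=i-A;print("idx ang",np.degrees(np.arctan2(d[1],d[0])))
for t in [(496.5,-46),(482.3,-55)]:
    e=np.array(t)-A;print("tgt",np.hypot(*e),np.degrees(np.arctan2(e[1],e[0])))
pv=ray(w,(389,138),41)[:2];g=ray(w,(475,107),34)[:2];print("piv",pv,np.hypot(*(pv-A)),"grip",g,np.hypot(*(g-pv)),np.degrees(np.arctan2(*(g-pv)[::-1])))
```

```text
[559.13179172  57.44497421] [543.74150394 -56.54888742] axis [550.37524867  -7.41360223] 115.02808981104712
idx ang 82.31100112230165
tgt 66.26803537364073 -144.38909764375046
tgt 83.05844168065686 -145.0454343037925
piv [ 563.03041684 -107.40803262] 100.79206015274227 grip [ 570.27777236 -149.90609579] 43.11159397819069 -80.32223278505857
```

Request:
{"api": "arm_command", "payload": {
  "gripper": [0, 0, 0, 0, 0],
  "dp": [
    [0.2, 0, 0],
    [0.2, 0, 0],
    [0.15, 0, 0],
    [0.1, 0, 0],
    [0.05, 0, 0]
  ],
  "twist": [0, 0, 0, 0, 0]
}}

```text
time: 4.58
tool_pos: [526.2, -54.6, 45.5]
tcp_rot: [3.142, -0.0, -0.148]
contact_force: [0.7, -0.4, 0.4]
grip_width: 0.6
finger_force: 0.0
```

Request:
{"api": "arm_command", "payload": {
  "gripper": [0, 0, 0, 0, 0],
  "dp": [
    [0.09, 0.02, 0],
    [0.09, 0.02, 0],
    [0.177, 0.046, 0],
    [0.177, 0.046, 0],
    [0.177, 0.046, 0]
  ],
  "twist": [-0.5, -0.5, -1, -1, -1]
}}

```text
time: 5.2
tool_pos: [543.0, -59.9, 45.4]
tcp_rot: [3.141, 0.002, 0.204]
contact_force: [-2.8, -3.2, 0.8]
grip_width: 0.5
finger_force: 1.9
```

Request:
{"api": "arm_command", "payload": {
  "gripper": [0, 0, 0, 0, 0],
  "dp": [
    [0.177, 0.046, 0],
    [0.177, 0.046, 0],
    [0.177, 0.046, 0],
    [0.177, 0.046, 0],
    [0.177, 0.046, 0]
  ],
  "twist": [-1, -1, -1, -1, -1]
}}

```text
time: 5.82
tool_pos: [566.3, -57.7, 45.5]
tcp_rot: [3.14, 0.001, 0.64]
contact_force: [-0.3, -4.3, 0.4]
grip_width: 0.3
finger_force: 1.9
```

```bash
cat > chk.py <<'E'
from h import *
import sys
o=get_obs();A=np.array([550.4,-7.4]);y=o["tcp_rot"][2]
d=o["tool_pos"][:2]-A
print(o["tool_pos"].round(1),"yaw",np.degrees(y).round(1),"t,r",(d@[np.cos(y),np.sin(y)]).round(2),(d@[np.sin(y),-np.cos(y)]).round(2),o["contact_force"].round(1))
im=capture("wrist");cv2.imwrite(f"pics/{sys.argv[1]}.png",im[:,:,::-1]);np.savez(f"pics/{sys.argv[1]}.npz",**{k:o[k] for k in("tool_pos","tcp_rot")})
E
python3 chk.py w2
```

```text
[566.3 -57.7  45.5] yaw 36.7 t,r -17.24 49.81 [-0.3 -4.3  0.4]
```

View pics/w2.png

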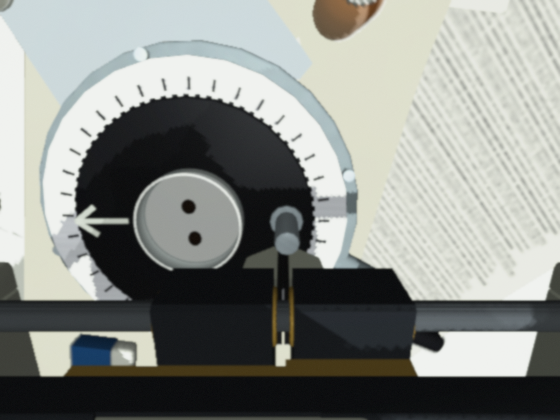

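Contact is gentle at about 4 N, with the index tip now at (76,220). I'll keep pushing.

Request:
{"api": "arm_command", "payload": {
  "gripper": [0, 0, 0, 0, 0],
  "dp": [
    [0.177, 0.05, 0],
    [0.177, 0.05, 0],
    [0.177, 0.05, 0],
    [0.177, 0.05, 0],
    [0.177, 0.05, 0]
  ],
  "twist": [-1, -1, -1, -1, -1]
}}

```text
time: 6.5
tool_pos: [585.8, -45.5, 45.5]
tcp_rot: [3.141, 0.001, 1.075]
contact_force: [-0.4, -3.7, 0.9]
grip_width: 0.4
finger_force: 1.6
```

Request:
{"api": "arm_command", "payload": {
  "gripper": [0, 0, 0, 0, 0],
  "dp": [
    [0.177, 0.05, 0],
    [0.177, 0.05, 0],
    [0.177, 0.05, 0],
    [0.177, 0.05, 0],
    [0.177, 0.05, 0]
  ],
  "twist": [-1, -1, -1, -1, -1]
}}

```text
time: 7.12
tool_pos: [598.3, -26.4, 45.4]
tcp_rot: [-3.141, 0.001, 1.511]
contact_force: [-0.7, -2.7, 1.0]
grip_width: 0.1
finger_force: 1.3
```

Request:
{"api": "arm_command", "payload": {
  "gripper": [0, 0, 0, 0, 0],
  "dp": [
    [0.177, 0.05, 0],
    [0.177, 0.05, 0],
    [0.177, 0.05, 0],
    [0.177, 0.05, 0],
    [0.177, 0.05, 0]
  ],
  "twist": [-1, -1, -1, -1, -1]
}}

```text
time: 7.75
tool_pos: [602.2, -3.9, 45.4]
tcp_rot: [-3.141, 0.001, 1.948]
contact_force: [0.7, -3.7, -0.7]
grip_width: 0.4
finger_force: 1.4
```

```bash
python3 chk.py w3
```

```text
[602.2  -3.9  45.4] yaw 111.6 t,r -15.85 49.48 [ 0.7 -3.7 -0.7]
```

View pics/w3.png

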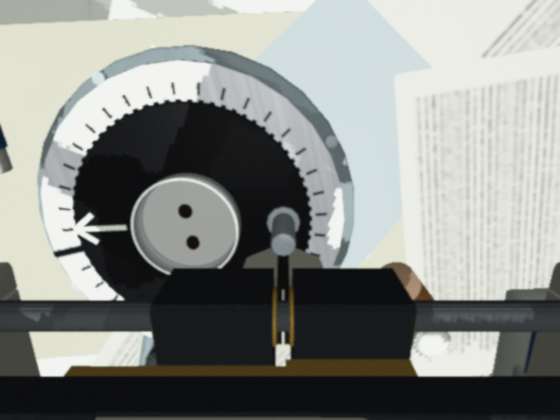

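The index tip is at (75,229), and the long line runs from (55,253) to (81,247) just ahead of it. I'll measure the remaining angle.

```bash
cat > ang.py <<'E'
from h import *
def ang(f,idx,post,tin,tout):
    w=T("wrist",dict(np.load(f)))
    i=ray(w,idx,24)[:2];p=ray(w,post,56)[:2];A=p+(i-p)*50/116
    a=lambda v:np.degrees(np.arctan2(v[1],v[0]))%360
    m=[ray(w,t,20)[:2] for t in(tin,tout)]
    print("axis",A.round(1),np.hypot(*(i-p)).round(1),"idx",a(i-A).round(2),"tgt",[(np.hypot(*(x-A)).round(1),a(x-A).round(2)) for x in m])
E
python3 -c "
from ang import *
ang('pics/w3.npz',(75,229),(283,243),(81,247),(55,253))
im=cv2.imread('pics/w3.png')[200:280,30:140];g=im.min(2);print(g[24:62:1,22:60:2])"
```

```text
axis [550.7  -6.7] 115.0 idx 204.42 tgt [(np.float64(68.4), np.float64(215.04)), (np.float64(84.5), np.float64(215.06))]
[[242 242 242 241 242 242 242 242 242 241 241 222 182 236 242 240 223 123
   45]
 [242 241 242 241 241 241 241 242 241 240 240 223 223 240 242 236 187 100
   88]
 [242 242 241 242 241 239 240 241 239 233 236 230 237 241 242 233 191 167
  174]
 [242 242 242 242 240 230 233 236 230 208 224 237 241 242 242 238 230 228
  230]
 [242 242 241 242 238 207 198 206 192 152 180 235 241 242 242 241 240 240
  240]
 [242 241 242 241 238 184 135 142 132 102 139 231 242 242 242 242 241 240
  240]
 [242 241 242 242 239 195 124 118 127 137 165 232 241 242 242 242 236 231
  230]
 [242 242 241 242 241 226 184 173 189 206 216 237 241 241 241 241 227 188
  174]
 [242 241 241 242 242 238 228 225 229 235 237 240 240 239 242 241 228 170
  110]
 [241 242 241 242 242 241 240 239 239 241 241 242 237 227 238 241 237 211
  137]
 [242 241 242 242 242 241 241 241 241 241 242 242 232 179 223 240 241 236
  199]
 [241 242 242 242 242 242 241 242 241 242 242 241 230 118 165 228 240 241
  232]
 [241 2
[... 1399 characters left out ...]
  36  50  77 114 147 181 209 224 229 173  45
   26]
 [197 101  28  28  28  41  59  85 116 148 188 211 228 235 238 238 200  68
   26]
 [205 133  45  39  63  93 124 161 190 211 229 236 239 241 241 241 225 105
   29]
 [209 167  91  91 132 167 195 218 231 236 239 241 241 242 242 241 235 159
   48]
 [211 196 153 157 197 221 232 237 240 241 241 242 241 242 242 242 240 211
   82]
 [211 209 192 202 231 238 240 241 242 241 242 242 241 241 242 242 241 232
  132]
 [211 210 206 216 238 241 241 242 242 242 242 242 242 242 242 242 242 238
  184]
 [211 211 210 216 237 242 242 241 242 242 242 241 242 242 242 242 242 241
  219]
 [211 211 210 213 233 241 242 241 242 241 242 241 242 242 242 242 242 242
  231]]
```

Request:
{"api": "arm_command", "payload": {
  "gripper": [0, 0, 0, 0, 0],
  "dp": [
    [0.106, 0.03, 0],
    [0.106, 0.03, 0],
    [0.106, 0.03, 0],
    [0, 0, 0],
    [0, 0, 0]
  ],
  "twist": [-0.6, -0.6, -0.6, 0, 0]
}}

```text
time: 8.43
tool_pos: [600.9, 4.5, 45.4]
tcp_rot: [-3.141, -0.0, 2.101]
contact_force: [-0.6, -1.6, -0.8]
grip_width: 0.2
finger_force: 1.1
```

```bash
python3 chk.py w4; python3 -c "
import cv2;im=cv2.imread('pics/w4.png')[160:310,30:330];cv2.imwrite('pics/w4c.png',cv2.resize(im,None,fx=2.5,fy=2.5,interpolation=cv2.INTER_CUBIC))"
```

```text
[600.9   4.5  45.4] yaw 120.4 t,r -15.25 49.55 [-0.6 -1.6 -0.8]
```

View pics/w4c.png

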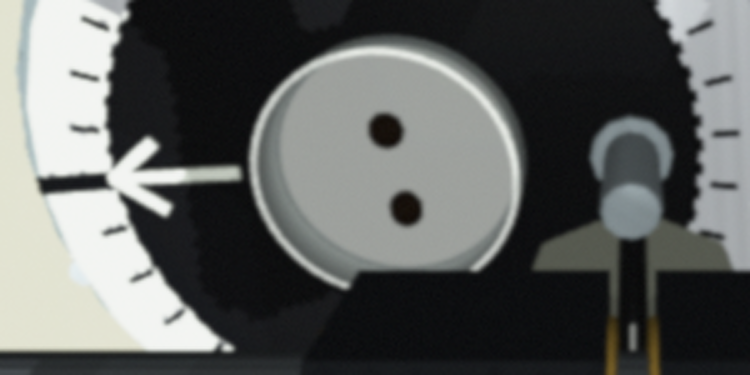

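The index tip at crop (108,178) now almost meets the long line, which runs from (108,182) to (42,186).

```bash
python3 -c "
from ang import *
P=lambda u,v:(30+u/2.5,160+v/2.5)
ang('pics/w4.npz',P(107,178),P(631,211),P(108,182),P(42,186))"
```

```text
axis [550.4  -7.3] 116.2 idx 213.46 tgt [(np.float64(68.8), np.float64(215.49)), (np.float64(84.0), np.float64(215.23))]
```

Request:
{"api": "arm_command", "payload": {
  "gripper": [0, 0, 0, 0, 0],
  "dp": [
    [0.03, 0.008, 0],
    [0.03, 0.008, 0],
    [0, 0, 0],
    [0, 0, 0],
    [0, 0, 0]
  ],
  "twist": [-0.17, -0.17, 0, 0, 0]
}}

```text
time: 9.1
tool_pos: [600.6, 6.2, 45.4]
tcp_rot: [-3.141, -0.0, 2.133]
contact_force: [-3.1, -4.1, -1.1]
grip_width: 0.5
finger_force: 1.7
```

Request:
{"api": "arm_command", "payload": {
  "gripper": [0, 0, 0, 0, 0],
  "dp": [
    [-0.1, 0, 0],
    [-0.3, 0, 0],
    [-0.4, 0, -0.2],
    [0, 0, -0.5],
    [0, 0, -0.5]
  ],
  "twist": [0, 0, 0, 0, 0]
}}

```text
time: 9.72
tool_pos: [611.6, -10.8, 76.7]
tcp_rot: [3.141, 0.0, 2.132]
contact_force: [0.1, -0.0, 0.4]
grip_width: 0.5
finger_force: 0.0
```

```bash
python3 chk.py w5; python3 -c "
import cv2;im=cv2.imread('pics/w5.png')[100:300,30:330];cv2.imwrite('pics/w5c.png',cv2.resize(im,None,fx=2.5,fy=2.5,interpolation=cv2.INTER_CUBIC))"
```

```text
[611.6 -10.8  76.7] yaw 122.2 t,r -35.5 49.99 [ 0.1 -0.   0.4]
```

View pics/w5c.png

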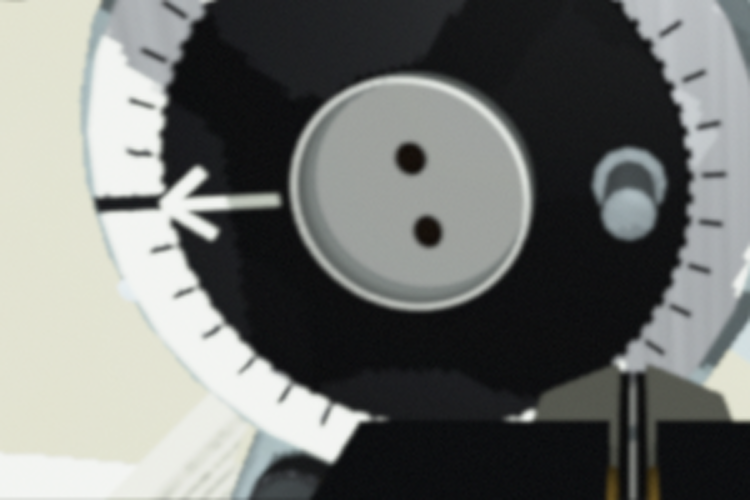

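Index tip at crop (160,204), and the line from (160,203) to (98,207): aligned, with the post free. Next I move to the far side of the lever.

Request:
{"api": "arm_command", "payload": {
  "gripper": [0, 0, 0, 0, 0],
  "dp": [
    [-0.34, -0.56, 0],
    [-0.34, -0.56, 0],
    [-0.34, -0.56, 0],
    [-0.34, -0.56, 0],
    [-0.34, -0.56, 0]
  ],
  "twist": [0, 0, 0, 0, 0]
}}

```text
time: 10.4
tool_pos: [574.1, -85.2, 75.4]
tcp_rot: [-3.141, -0.0, 2.132]
contact_force: [-0.2, -0.5, 0.4]
grip_width: 0.4
finger_force: 0.0
```

Request:
{"api": "arm_command", "payload": {
  "gripper": [0, 0, 0, 0, 0],
  "dp": [
    [-0.34, -0.56, 0],
    [-0.34, -0.56, 0],
    [-0.34, -0.56, 0],
    [-0.34, -0.56, 0],
    [-0.34, -0.56, 0]
  ],
  "twist": [0, 0, 0, 0, 0]
}}

```text
time: 11.02
tool_pos: [537.7, -158.2, 75.5]
tcp_rot: [3.142, 0.0, 2.133]
contact_force: [-0.7, 1.2, 0.2]
grip_width: 0.4
finger_force: 0.0
```

Request:
{"api": "arm_command", "payload": {
  "gripper": [0, 0, 0, 0, 0],
  "dp": [
    [0, 0, 0],
    [0, 0, 0],
    [0, 0, 0],
    [0, 0, 0],
    [0, 0, 0]
  ],
  "twist": [1, 1, 1, 1, 1]
}}

```text
time: 11.65
tool_pos: [538.0, -157.8, 75.5]
tcp_rot: [3.142, 0.0, 1.694]
contact_force: [-0.6, -0.6, -0.1]
grip_width: 0.3
finger_force: 0.0
```

Request:
{"api": "arm_command", "payload": {
  "gripper": [0, 0, 0, 0, 0],
  "dp": [
    [0, 0, 0],
    [0, 0, 0],
    [0, 0, 0],
    [0, 0, 0],
    [0, 0, 0]
  ],
  "twist": [1, 1, 1, 1, 1]
}}

```text
time: 12.28
tool_pos: [538.0, -157.8, 75.5]
tcp_rot: [3.142, -0.0, 1.257]
contact_force: [-0.5, -0.3, 0.6]
grip_width: 0.5
finger_force: 0.0
```

Request:
{"api": "arm_command", "payload": {
  "gripper": [0, 0, 0, 0, 0],
  "dp": [
    [0, 0, 0],
    [0, 0, 0],
    [0, 0, 0],
    [0, 0, 0],
    [0, 0, 0]
  ],
  "twist": [1, 1, 1, 1, 1]
}}

```text
time: 12.9
tool_pos: [538.0, -157.7, 75.5]
tcp_rot: [3.142, -0.0, 0.821]
contact_force: [-0.2, -1.1, 0.2]
grip_width: 0.9
finger_force: 0.0
```

Request:
{"api": "arm_command", "payload": {
  "gripper": [0, 0, 0, 0, 0],
  "dp": [
    [0, 0, 0],
    [0, 0, 0],
    [0, 0, 0],
    [0, 0, 0],
    [0, 0, 0]
  ],
  "twist": [1, 1, 1, 1, 1]
}}

```text
time: 13.52
tool_pos: [538.0, -157.8, 75.5]
tcp_rot: [3.142, -0.0, 0.385]
contact_force: [0.5, -1.1, 0.5]
grip_width: 0.5
finger_force: 0.0
```

Request:
{"api": "arm_command", "payload": {
  "gripper": [0, 0, 0, 0, 0],
  "dp": [
    [0, 0, 0],
    [0, 0, 0],
    [0, 0, 0],
    [0, 0, 0],
    [0, 0, 0]
  ],
  "twist": [1, 1, 0.4, 0, 0]
}}

```text
time: 14.15
tool_pos: [538.2, -157.4, 75.5]
tcp_rot: [3.142, -0.0, 0.179]
contact_force: [-0.6, -0.2, -1.2]
grip_width: 0.5
finger_force: 0.0
```

```bash
python3 chk.py w6
python3 - <<'E'
from ang import *
P=lambda u,v:(30+u/2.5,100+v/2.5)
ang('pics/w5.npz',P(160,204),P(629,215),P(160,203),P(98,207))
# lever in w6: dark grip blob in the rectified z=37 plane
w=T("wrist",dict(np.load("pics/w6.npz")));im=cv2.imread("pics/w6.png")
for n,Q in [("piv",(562,-108.5,40)),("grip",(569.5,-150,37)),("idx",(496.7,-45.6,24))]:print(n,proj(w,Q).round())
t=topdown(w,im,34,530,640,-200,-90,4);g=t.max(2)
cs=cv2.findContours((g<70).astype(np.uint8),cv2.RETR_LIST,cv2.CHAIN_APPROX_NONE)[0]
for c in cs:
    if cv2.contourArea(c)>500:
        r=cv2.minAreaRect(c);print("blob",530+r[0][0]/4,-90-r[0][1]/4,np.array(r[1])/4,r[2])
E
```

```text
[ 538.2 -157.4   75.5] yaw 10.3 t,r -38.75 145.4 [-0.6 -0.2 -1.2]
axis [549.  -10.9] 116.7 idx 214.83 tgt [(np.float64(68.6), np.float64(215.36)), (np.float64(84.5), np.float64(215.45))]
piv [210. 185.]
grip [284. 184.]
idx [109. 257.]
blob 554.0081081390381 -122.94865036010742 [16.61585236  6.28608561] 53.97262954711914
blob 559.875 -107.25 [9.   9.75] 90.0
blob 570.695255279541 -131.22090911865234 [67.1528244  16.43837166] 88.23760986328125
blob 550.8447399139404 -97.63546419143677 [42.3210907  12.27180958] 2.726310968399048
```

Request:
{"api": "arm_command", "payload": {
  "gripper": [0, 0, 0, 0, 0],
  "dp": [
    [0, 0, 0.5],
    [0, 0, 0.5],
    [0, 0, 0.5],
    [0, 0, 0.36],
    [0, 0, 0.1]
  ],
  "twist": [0, 0, 0, 0, 0]
}}

```text
time: 14.82
tool_pos: [537.8, -157.1, 25.5]
tcp_rot: [-3.141, 0.001, 0.178]
contact_force: [-0.7, -0.1, 0.4]
grip_width: 0.8
finger_force: 0.0
```

Request:
{"api": "arm_command", "payload": {
  "gripper": [0, 0, 0, 0, 0],
  "dp": [
    [0.15, 0, 0],
    [0.15, 0, 0],
    [0.13, 0, 0],
    [0.1, 0, 0],
    [0.05, 0, 0]
  ],
  "twist": [0, 0, 0, 0, 0]
}}

```text
time: 15.45
tool_pos: [552.7, -154.6, 26.6]
tcp_rot: [3.141, -0.0, 0.178]
contact_force: [0.2, 0.1, 1.2]
grip_width: 0.3
finger_force: 0.0
```

Request:
{"api": "arm_command", "payload": {
  "gripper": [0, 0, 0, 0, 0],
  "dp": [
    [0.08, 0.02, 0],
    [0.08, 0.02, 0],
    [0.12, 0.036, 0],
    [0.12, 0.036, 0],
    [0.12, 0.036, 0]
  ],
  "twist": [-0.5, -0.5, -0.77, -0.77, -0.77]
}}

```text
time: 16.08
tool_pos: [565.7, -155.2, 26.5]
tcp_rot: [3.141, 0.001, 0.469]
contact_force: [-1.2, -3.2, 0.2]
grip_width: 0.3
finger_force: 1.6
```

```bash
sed -i 's/550.4,-7.4/561.5,-108.3/' chk.py; python3 chk.py w7
```

```text
[ 565.7 -155.2   26.5] yaw 26.9 t,r -17.5 43.71 [-1.2 -3.2  0.2]
```

Request:
{"api": "arm_command", "payload": {
  "gripper": [0, 0, 0, 0, 0],
  "dp": [
    [0.125, 0.038, 0],
    [0.125, 0.038, 0],
    [0.125, 0.038, 0],
    [0.125, 0.038, 0],
    [0.125, 0.038, 0]
  ],
  "twist": [-0.8, -0.8, -0.8, -0.8, -0.8]
}}

```text
time: 16.75
tool_pos: [581.3, -150.5, 26.5]
tcp_rot: [3.141, 0.001, 0.817]
contact_force: [-1.2, -5.3, -0.1]
grip_width: 0.2
finger_force: 2.1
```

Request:
{"api": "arm_command", "payload": {
  "gripper": [0, 0, 0, 0, 0],
  "dp": [
    [0.125, 0.038, 0],
    [0.125, 0.038, 0],
    [0.125, 0.038, 0],
    [0.125, 0.038, 0],
    [0.125, 0.038, 0]
  ],
  "twist": [-0.8, -0.8, -0.8, -0.8, -0.8]
}}

```text
time: 17.38
tool_pos: [594.4, -140.5, 26.5]
tcp_rot: [3.141, 0.001, 1.166]
contact_force: [-0.4, -4.0, -1.0]
grip_width: 0.5
finger_force: 2.0
```

```bash
python3 chk.py w8
python3 - <<'E'
from h import *
w=T("wrist",dict(np.load("pics/w8.npz")));im=cv2.imread("pics/w8.png")
for n,Q in [("piv",(561.5,-108,40)),("g",(599,-126,37))]:print(n,proj(w,Q).round())
t=topdown(w,im,37,555,640,-150,-70,4);g=t.max(2)
for c in cv2.findContours((g<60).astype(np.uint8),cv2.RETR_LIST,cv2.CHAIN_APPROX_NONE)[0]:
    if cv2.contourArea(c)>200:
        r=cv2.minAreaRect(c);print("blob",555+r[0][0]/4,-70-r[0][1]/4,np.array(r[1])/4,r[2])
E
```

```text
[ 594.4 -140.5   26.5] yaw 66.8 t,r -16.67 42.96 [-0.4 -4.  -1. ]
piv [190. 249.]
g [282. 250.]
blob 560.8749990463257 -109.0 [ 9.27968216 10.50951862] 63.43495178222656
blob 571.6730098724365 -97.55060577392578 [23.73529434 12.98529434] 28.072484970092773
blob 592.125 -119.375 [60.75 74.25] 90.0
```

Request:
{"api": "arm_command", "payload": {
  "gripper": [0, 0, 0, 0, 0],
  "dp": [
    [0.125, 0.038, 0],
    [0.125, 0.038, 0],
    [0.125, 0.038, 0],
    [0.09, 0.03, 0],
    [0.05, 0.015, 0]
  ],
  "twist": [-0.8, -0.8, -0.8, -0.6, -0.3]
}}

```text
time: 18.05
tool_pos: [601.6, -130.0, 26.5]
tcp_rot: [3.141, 0.003, 1.453]
contact_force: [-2.2, -9.5, -0.2]
grip_width: 0.6
finger_force: 4.9
```

Request:
{"api": "arm_command", "payload": {
  "gripper": [0, 0, 0, 0, 0],
  "dp": [
    [0.03, 0.008, 0],
    [0, 0, 0],
    [0.03, 0.008, 0],
    [0, 0, 0],
    [0, 0, 0]
  ],
  "twist": [-0.2, 0, -0.2, 0, 0]
}}

```text
time: 18.68
tool_pos: [602.0, -129.8, 26.6]
tcp_rot: [3.141, 0.004, 1.486]
contact_force: [-3.3, -12.3, -1.2]
grip_width: 0.4
finger_force: 5.8
```

```bash
python3 chk.py w9
```

```text
[ 602.  -129.8   26.6] yaw 85.1 t,r -17.96 42.2 [ -3.3 -12.3  -1.2]
```

Force rises while the position holds, so the lever is at its stop. I'll retreat and check.

Request:
{"api": "arm_command", "payload": {
  "gripper": [0, 0, 0, 0, 0],
  "dp": [
    [-0.1, 0, 0],
    [-0.4, 0, 0],
    [-0.8, 0, 0],
    [-0.8, 0, 0],
    [-0.4, 0, -0.3]
  ],
  "twist": [0, 0, 0, 0, 0]
}}

```text
time: 19.35
tool_pos: [596.5, -191.1, 33.7]
tcp_rot: [-3.141, -0.0, 1.486]
contact_force: [0.1, -0.4, 0.9]
grip_width: -0.1
finger_force: 0.0
```

Request:
{"api": "arm_command", "payload": {
  "gripper": [0, 0, 0, 0, 0],
  "dp": [
    [0, 0, -0.8],
    [0, 0, -1],
    [0, 0, -1],
    [0, 0, -1],
    [0, 0, -1]
  ],
  "twist": [0, 0, 0, 0, 0]
}}

```text
time: 19.98
tool_pos: [597.1, -189.6, 155.4]
tcp_rot: [3.141, 0.0, 1.487]
contact_force: [-0.5, -0.5, -0.3]
grip_width: 0.5
finger_force: 0.0
```

```bash
python3 chk.py w10
python3 - <<'E'
from h import *
w=T("wrist",dict(np.load("pics/w10.npz")));im=cv2.imread("pics/w10.png")
for n,Q in [("piv",(561.5,-108,40)),("g",(603,-110,37)),("post",(591,21.6,56)),("idx",(496.7,-45.6,24))]:print(n,proj(w,Q).round())
t=topdown(w,im,37,540,640,-150,-70,4);g=t.max(2)
for c in cv2.findContours((g<75).astype(np.uint8),cv2.RETR_LIST,cv2.CHAIN_APPROX_NONE)[0]:
    if cv2.contourArea(c)>200:
        r=cv2.minAreaRect(c);print("blob",540+r[0][0]/4,-70-r[0][1]/4,np.array(r[1])/4,r[2])
# index: bright pixels on black dial; line: dark pixels on ring, polar profile
a=np.radians(np.arange(200,231,1.));A=np.array([550.4,-7.7])
gr=cv2.cvtColor(im,cv2.COLOR_BGR2GRAY)
for r,z in((50,24),(63,24),(77,20),(81,20)):
    print(r,[int(gr[tuple(np.round(proj(w,(A[0]+r*np.cos(x),A[1]+r*np.sin(x),z))[::-1]).astype(int))]) for x in a])
E
```

```text
[ 597.1 -189.6  155.4] yaw 85.2 t,r -78.09 42.22 [-0.5 -0.5 -0.3]
piv [227. 102.]
g [282. 100.]
post [ 244. -128.]
idx [133.  22.]
blob 561.0625 -108.3125 [10.07627106 10.25304794] 45.0
blob 579.3685073852539 -103.70029067993164 [37.32360458 76.03299713] 81.82877349853516
blob 555.75 -72.0 [ 4.  31.5] 90.0
50 [6, 5, 12, 12, 13, 21, 34, 44, 48, 22, 84, 115, 154, 153, 114, 57, 23, 17, 17, 17, 16, 17, 18, 17, 18, 18, 17, 17, 18, 20, 17]
63 [44, 15, 16, 16, 16, 17, 15, 30, 29, 41, 83, 126, 158, 164, 166, 157, 77, 34, 18, 19, 14, 26, 26, 22, 20, 17, 15, 17, 13, 15, 13]
77 [166, 166, 166, 164, 163, 156, 145, 128, 121, 120, 122, 118, 79, 20, 14, 70, 108, 120, 118, 115, 107, 107, 106, 107, 104, 104, 105, 105, 104, 105, 106]
81 [166, 164, 147, 127, 124, 124, 122, 122, 122, 122, 121, 116, 97, 21, 13, 60, 100, 106, 106, 105, 106, 106, 106, 106, 107, 106, 107, 107, 107, 109, 112]
```

The index is within about 1° of the line. Next I'll get the lever angle from a polar profile round its pivot.

Run:
```python
from h import *
w=T("wrist",dict(np.load("pics/w10.npz")));im=cv2.imread("pics/w10.png");gr=im.max(2)
A=np.array([561.1,-108.2]);D=np.arange(-40,21,2)
print(D.tolist())
for r in(22,34,42,50,54,64):
    print(r,[int(gr[tuple(np.round(proj(w,(A[0]+r*np.cos(x),A[1]+r*np.sin(x),35))[::-1]).astype(int))]) for x in np.radians(D)])
```

```text
[-40, -38, -36, -34, -32, -30, -28, -26, -24, -22, -20, -18, -16, -14, -12, -10, -8, -6, -4, -2, 0, 2, 4, 6, 8, 10, 12, 14, 16, 18, 20]
22 [60, 54, 59, 65, 64, 69, 71, 67, 68, 66, 60, 59, 58, 71, 87, 92, 90, 88, 87, 90, 91, 95, 88, 79, 82, 70, 75, 77, 51, 59, 48]
34 [145, 138, 132, 136, 137, 144, 147, 147, 145, 147, 142, 144, 143, 73, 26, 5, 6, 8, 10, 12, 12, 10, 9, 74, 115, 129, 138, 141, 141, 141, 141]
42 [148, 144, 140, 134, 132, 130, 131, 136, 136, 132, 135, 138, 141, 138, 114, 20, 7, 6, 9, 11, 12, 7, 65, 131, 137, 140, 146, 145, 141, 142, 140]
50 [138, 142, 142, 142, 137, 129, 139, 132, 140, 145, 145, 145, 140, 145, 146, 68, 5, 9, 9, 11, 9, 22, 110, 140, 147, 146, 138, 140, 141, 141, 141]
54 [144, 143, 143, 139, 133, 135, 135, 142, 147, 143, 137, 145, 138, 139, 135, 116, 4, 6, 9, 10, 10, 65, 130, 144, 146, 146, 130, 129, 139, 140, 140]
64 [146, 136, 134, 144, 145, 136, 135, 136, 136, 136, 139, 136, 135, 136, 135, 139, 135, 134, 136, 141, 144, 139, 143, 141, 141, 135, 145, 145, 135, 141, 140]
```

```bash
python3 -c "
from plant import *
print(close_job())"
```

```text
the job is handed in; nothing more can be done
None
```

I turned the dial so its index mark sits about 1° (roughly 1 mm) from the long line, pushed the clamp lever to its stop (measured about 1.38 rad), and handed the job in at about 20 s. I measured no force on the tool above about 13 N. I did not re-measure the dish or the bystanders after the moves, and the judge's verdict was not shown.

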